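# Tug-test the lid catch of the topping box

### The job

Before the lunch rush, check that the lid of the green-lidded topping box is really caught: grip the black bar on it, pull the bar straight up as far as its spring lets it go, and hold it there for a moment. If the lid itself lifts, press it back down until the catch snaps home, then pull again until the lid has held. Finally let go with the lid shut and caught, and do not touch the blue-lidded box.

Things in the scene. Friction and masses are not known exactly. Their poses are not given: they have to be found in the camera images.
- green_grip (a point): Centre of the round black pull bar (14 mm thick, along y, 70 mm free between its posts) on the green lid of a fixed white box, 220 x 170 x 120 mm. 35 mm over the lid, 163 mm over the counter when the lid is caught and the bar is down. z up out of the lid; x points to the lid's hinge, 180 mm away and 43 mm below, parallel to y. A tongue on the lid's front edge, 46 mm towards -x, snaps over a sprung bolt.
- green_lid (a joint): Green lid's angle about its hinge, rad: 0 shut, grows as the front rises. Caught: below 0.01. Not caught: it rests on the catch at about 0.04 (bar about 8 mm higher) and lifts with under 3 N at the bar. Pressing the bar straight down with about 12 N snaps it home; caught, it withstands about 25 N of pull at the bar.
- green_pull (a joint): How far the black bar is drawn up out of the green lid, m: 0 down, 0.015 at its upper stop. Its spring lets it move from about 2.5 N, takes 5.5 N at 8 mm and 8.5 N at the stop, and draws it back down. If the lid is not caught, the lid lifts instead.
- blue_box: The other topping box, the same but with a blue lid: not to be touched. Origin at the centre of its underside; x from the front (tongue side) to the hinge. 220 mm deep, 170 mm wide, lid top at 128 mm; its pull bar's centre is at x = -70 mm, the bar's top 170 mm up.

How it is judged:
On the way:
1. the green lid's bar is drawn up more than 8 mm against its spring while the lid stays shut: the catch holds (value of joint green_pull above 0.008 m and value of joint green_lid below 0.016 rad), for 0.2 s.
At the end, for the whole second after the job is handed in: The green lid is shut and caught (below 0.016 rad, about 3 mm at the bar), and its pull bar is back down (within 3 mm) (value of joint green_lid below 0.016 rad and value of joint green_pull below 0.003 m); the robot touches nothing.
It fails at once if the blue-lidded box is touched (contact force between blue_box and the arm above 1 N or contact force between blue_box and the fingers above 1 N).
It also fails if it takes over 35 s, if anything falls off the work surface, if the arm or the gripper's body presses on something with over 40 N, if the wrist force passes 120 N, or if a joint passes its speed limit or range.

### The arm

A 6-joint arm with a two-finger parallel gripper is mounted at the origin on the work surface. World frame = base frame: x ahead of the robot, y to its left, z up, the work surface at z = 0. Lengths are in m, angles in rad, forces in N, time in s.
With the tool pointing down it reaches from about 0.35 to 0.85 m from the base axis. Payload 8.1 kg.
Tool frame: the origin (TCP) lies at the centre of the arm's flange, where the gripper is bolted on; the fingertips stand 186 mm ahead of it and the grasp point (between the pads) lies 167 mm ahead of it; z points along the fingers, y is the direction in which the jaws open and shut (so a half turn about z gives the same grasp; the last joint's range is limited). The gripper opens to 93 mm and grips with 3 to 60 N. Pads are 15 mm wide; open, the fingers measure 128 mm over their backs; the gripper's body (75 mm by 188 mm) begins 65 mm behind the grasp point.
Start: joints at [1.196, 0.13, 1.488, -0, 1.523, -0.085], TCP at [0.171, 0.575, 0.405] pointing down, gripper open.
Joint ranges: [-2.96, 2.96], [-0.89, 2.26], [0.02, 2.5], [-1.34, 4.48], [0, 2.73], [-2.66, 2.66]. Speed limits (rad/s): [2.39, 2.39, 2.79, 3.14, 3.14, 3.14].

### API

Orientations are given as a rotation vector (axis times angle).
In Python, from plant import robot, viewer, order gives the robot as it stands.
- The arm moves only by the tool apply_moves, never from a script. Its argument "deltas" is a list of rows, each a list of 3 entries, a list of its own where there are three numbers: the finger opening in mm, from 0 to 93, then the shift along the tool's x, y, z in mm, then the turn about the tool's z in rad. In form: [[grip, [dx, dy, dz], yaw], ...]. A call has 1 to 5 rows; each row shifts and turns the commanded pose from where the row before left it, along the tool's axes as they then stand; what a row does not reach is not made up. A row lasts 1/8 s, in which the tool goes at most 62.5 mm and 10.7 degrees, less where a joint would pass 70% of its speed; a pose out of reach is approached as far as the arm can. A call is refused whole if a number of a shift passes 62.5 or a number of a turn 0.188, either way. A call with a gripper value outside its range is refused whole. The fingers move at their own pace and stop on an object; "grip_force" is the grip in N (left out, the last holds). Time passes only in rows, so rows that do not move let the fingers close. It gives the time, the measured TCP pose, the force and the opening at its end, in the units of the state.
- robot.read_state(): the state, without advancing time (a new reading comes with each control period).
- viewer.read_camera(name): name is "scene" or "top"; returns the picture (420x560x3 uint8, blue, green, red); there is no depth.
- viewer.get_calibration(name): a dict with "fx", "fy", "cx", "cy" (pixels), "distortion" ([k1, k2, p1, p2, k3] as OpenCV has them; the pictures are not rectified), "R" (3x3) and "t" (3): a world point X has camera coordinates R X + t. Camera axes: x right, y down, z forward; pixel columns grow to the right and rows downward; lengths in m; the calibration is good to about 2 mm. A picture is of the moment at which its call begins. get_calibration takes no time and is no camera call.
- order.close_job(): hands the job in, once; it reports no verdict.
The state is a dict: "t": time; "q": joint angles; "dq": joint speeds; "joint_torque": joint torques, N m; "tool_pos": TCP position; "orientation": TCP orientation; "force": force on the tool from outside, world axes, zero at the start; "wrist_torque": the same for the moment, N m; "opening": finger opening in m.
Only numpy, scipy, OpenCV 4.12 (cv2) and the standard library are available. Lean on these libraries where they do the work, as an engineer would, in place of code of your own. Each camera call takes 0.05 s, during which the arm holds its last target. There are 200 camera calls.

## Working session

There is one attempt and no reset: what is moved stays moved. The work goes in short steps, Python scripts to look and compute and a tool call to move; the robot and the scene stay as the last step left them, time stands still between calls to the robot, and variables do not carry over. Pictures are saved under pics/ and viewed, about 8 in all and at most 12, crops included, and the job is handed in when it is done.

Besides the shell and the picture viewer there is one more tool, called after ">>>" as name(argument=value, ...), one argument or row to a line, values as JSON. apply_moves: Moves the arm, as the interface text tells. Its arguments: {"type":"object","properties":{"deltas":{"type":"array"},"grip_force":{"type":"number"}},"required":["deltas"]}

```bash
mkdir -p pics; ls
python3 - <<'E'
from plant import robot, viewer, order
import cv2,numpy as np
s=robot.read_state();print(s)
for n in("scene","top"):
    cv2.imwrite(f"pics/{n}0.png",viewer.read_camera(n)); print(n,viewer.get_calibration(n))
E
```

```text
pics
{'t': 0.0, 'q': array([ 1.19558250e+00,  1.31117155e-01,  1.48926123e+00, -1.06136023e-05,
        1.52297194e+00, -8.53870892e-02]), 'dq': array([-0.00166824,  0.00126227,  0.00228922, -0.00010617,  0.00066539,
        0.00069669]), 'joint_torque': array([ 4.52255354e-04, -5.59840357e+01, -4.91756558e+01,  7.68235023e-02,
        3.58803850e-02, -7.20998992e-05]), 'tool_pos': array([0.17136263, 0.57477537, 0.40372334]), 'orientation': array([-4.53609628e-01, -3.10827597e+00,  2.69151513e-03]), 'force': array([ 0.03763963,  0.05617133, -0.26762018]), 'wrist_torque': array([ 0.01712235,  0.04630545, -0.0494693 ]), 'opening': 0.09280562095225302}
scene {'fx': 521.0208490652518, 'fy': 521.0208490652518, 'cx': 278.1651290385479, 'cy': 208.63514346604506, 'distortion': array([-0.13530849,  0.        ,  0.        ,  0.        ,  0.        ]), 'R': array([[ 0.3979321 ,  0.91740324, -0.00461895],
       [ 0.60337321, -0.26550467, -0.75196279],
       [-0.69107945,  0.29644318, -0.65918938]]), 't': array([-0.20291024, -0.26243906,  1.80929054])}
top {'fx': 403.97680866145856, 'fy': 403.97680866145856, 'cx': 276.7189726778868, 'cy': 214.3919348004418, 'distortion': array([-0.07206904,  0.        ,  0.        ,  0.        ,  0.        ]), 'R': array([[ 0.00888375, -0.99994059,  0.00631555],
       [-0.98725781, -0.00977423, -0.15882849],
       [ 0.15888079, -0.00482409, -0.98728599]]), 't': array([-0.0221867 ,  0.57393418,  0.88937914])}
```

View pics/scene0.png

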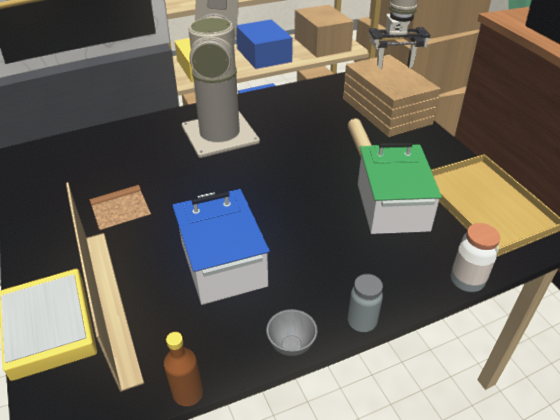

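View pics/top0.png

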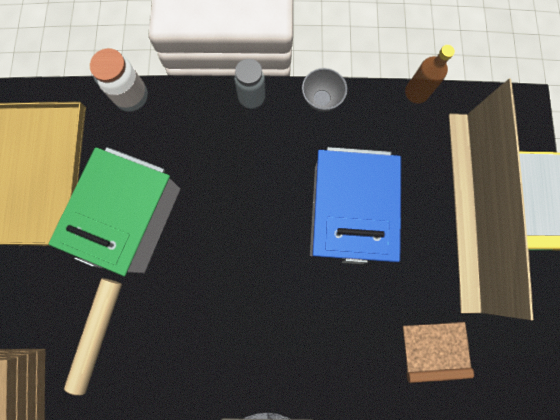

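The scene view shows the green box's black bar at about (395,147), and the blue box well away at (220,235). The top view shows the green bar running from (67,228) to (115,245), the front tongue at (85,262) and the hinge side at the top. The rolling pin lies in front of the tongue.

```bash
cat > h.py <<'E'
import cv2,numpy as np
from plant import robot, viewer, order
def cal(n):
    c=viewer.get_calibration(n); K=np.array([[c["fx"],0,c["cx"]],[0,c["fy"],c["cy"]],[0,0,1.]]); return c,K
def ray(n,p):
    c,K=cal(n); u=cv2.undistortPoints(np.float64([[p]]),K,c["distortion"])[0,0]
    return -c["R"].T@c["t"], c["R"].T@np.r_[u,1]
def onz(n,p,z):
    o,d=ray(n,p); return o+d*(z-o[2])/d[2]
def proj(n,P):
    c,K=cal(n); return cv2.projectPoints(np.float64(P).reshape(-1,3),cv2.Rodrigues(c["R"])[0],c["t"],K,c["distortion"])[0][:,0]
def green(im):
    h=cv2.cvtColor(im,cv2.COLOR_BGR2HSV); m=cv2.inRange(h,(45,100,40),(80,255,255))
    cs,_=cv2.findContours(m,0,1); return m,max(cs,key=cv2.contourArea)
def tri(p,q):
    o1,d1=ray("top",p);o2,d2=ray("scene",q)
    s=np.linalg.lstsq(np.c_[d1,-d2],o2-o1,rcond=None)[0]; a,b=o1+s[0]*d1,o2+s[1]*d2
    return (a+b)/2,np.linalg.norm(a-b)
E
python3 - <<'E'
from h import *
im=cv2.imread("pics/top0.png"); m,c=green(im)
hull=cv2.convexHull(c); f=np.zeros_like(m); cv2.fillConvexPoly(f,hull,255)
r=cv2.minAreaRect(c); box=cv2.boxPoints(r); P=np.array([onz("top",p,.128) for p in box])
print("lid corners",box.round(1).tolist(),P.round(4).tolist(),"sides",np.linalg.norm(np.diff(P,axis=0),axis=1))
d=cv2.bitwise_and(f,cv2.inRange(im.max(2),0,45)); d=cv2.morphologyEx(d,cv2.MORPH_OPEN,np.ones((3,3)))
cs,_=cv2.findContours(d,0,1); b=max(cs,key=cv2.contourArea); rb=cv2.minAreaRect(b); print("bar",rb)
bp=cv2.boxPoints(rb); e=sorted([tuple((bp[i]+bp[(i+1)%4])/2) for i in range(4)]);
for z in(.163,.171):
    A,B=onz("top",e[0],z),onz("top",e[-1],z);v=B-A;print(z,"ends",A,B,"mid",(A+B)/2,"len",np.linalg.norm(v),"ang",np.arctan2(v[1],v[0]))
cv2.drawContours(im,[b],-1,(0,0,255),1); cv2.polylines(im,[box.astype(int)],1,(255,0,255),1)
s=cv2.imread("pics/scene0.png")
a=cv2.resize(im[130:300,30:200],(400,400),interpolation=2); t=cv2.resize(s[120:245,340:465],(400,400),interpolation=2)
cv2.imwrite("pics/crop1.png",np.hstack([a,t]))
E
```

```text
lid corners [[47.599998474121094, 244.5], [94.0, 140.8000030517578], [170.0, 174.8000030517578], [123.5, 278.5]] [[0.4912, 0.4709, 0.128], [0.7215, 0.3883, 0.128], [0.645, 0.2141, 0.128], [0.4229, 0.3006, 0.128]] sides [0.24465368 0.19031738 0.23834233]Traceback (most recent call last):
  File "<stdin>", line 7, in <module>
ValueError: max() iterable argument is empty
```

Run:
```python
from h import *
im=cv2.imread("pics/top0.png"); print(im[228:246:3,91].tolist()); m,c=green(im)
print(cv2.approxPolyDP(cv2.convexHull(c),4,True)[:,0].tolist())
P=[onz("top",p,.128) for p in cv2.approxPolyDP(cv2.convexHull(c),4,True)[:,0].astype(float)];print(np.round(P,4).tolist(),np.linalg.norm(np.diff(P,axis=0),axis=1))
f=np.zeros_like(m); cv2.fillConvexPoly(f,cv2.convexHull(c),255); f=cv2.erode(f,np.ones((9,9)))
d=cv2.bitwise_and(f,cv2.inRange(im,(0,0,0),(255,60,255)))
cs,_=cv2.findContours(d,0,1); b=max(cs,key=cv2.contourArea); rb=cv2.minAreaRect(b); print("bar",rb)
bp=cv2.boxPoints(rb); e=sorted([tuple((bp[i]+bp[(i+1)%4])/2) for i in range(4)]);print(e)
for z in(.163,.171):
    A,B=onz("top",e[0],z),onz("top",e[-1],z);v=B-A;print(z,"ends",A,B,"mid",(A+B)/2,"len",np.linalg.norm(v),"ang",np.arctan2(v[1],v[0]))
cv2.drawContours(im,[b],-1,(0,0,255),1)
s=cv2.imread("pics/scene0.png")
a=cv2.resize(im[130:300,30:200],(400,400),interpolation=2); t=cv2.resize(s[130:180,360:410+0],(400,400),interpolation=2)
cv2.imwrite("pics/crop1.png",np.hstack([a,t]))
```

```text
[[113, 186, 89], [109, 185, 86], [51, 72, 46], [45, 40, 43], [45, 63, 42], [112, 188, 87]]
[[95, 147], [169, 175], [123, 276], [49, 244]]
[[0.7071, 0.3847, 0.128], [0.6445, 0.2162, 0.128], [0.428, 0.3021, 0.128], [0.4923, 0.4678, 0.128]] [0.1797755  0.23288796 0.17776039]
bar ((87.95097351074219, 235.62071228027344), (45.31000900268555, 5.471943378448486), 22.10944938659668)
[(np.float32(66.96187), np.float32(227.09389)), (np.float32(86.92122), np.float32(238.1555)), (np.float32(88.98073), np.float32(233.08592)), (np.float32(108.94008), np.float32(244.14754))]
0.163 ends [0.52470599 0.41273589 0.163     ] [0.49107654 0.32198298 0.163     ] mid [0.50789127 0.36735944 0.163     ] len 0.09678341874263229 ang -1.9256692847362766
0.171 ends [0.5237219  0.40851925 0.171     ] [0.49042608 0.3186667  0.171     ] mid [0.50707399 0.36359298 0.171     ] len 0.0958232286145829 ang -1.925669284736277
```

View pics/crop1.png

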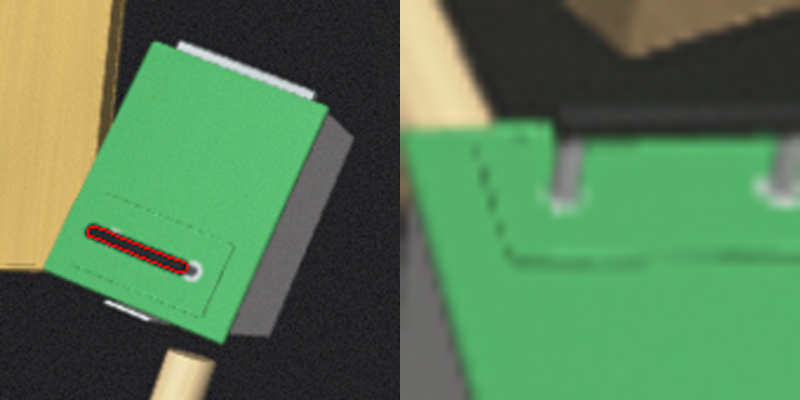

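The crop shows the bar contour fits well, at (67,227) to (109,244). It sits centred on the lid and parallel to the front edge, about 0.051 m behind it where 0.046 m is expected. Bar centre is about (0.508, 0.366) and the lid x axis is at -0.36 rad, so the tool has to turn about +1.64 rad. I'll turn first.

>>> apply_moves(
  deltas=[
    [70,[0,0,0],0.183],
    [70,[0,0,0],0.183],
    [70,[0,0,0],0.183],
    [70,[0,0,0],0.183],
    [70,[0,0,0],0.183],
  ],
  grip_force=40,
)

```text
t: 0.72
tool_pos: [0.1714, 0.5749, 0.4041]
orientation: [1.788, 2.583, -0.002]
force: [-0.2, -0.8, 0.6]
opening: 0.0696
```

>>> apply_moves(
  deltas=[
    [70,[0,0,0],0.182],
    [70,[0,0,0],0.182],
    [70,[0,0,0],0.182],
    [70,[0,0,0],0.182],
    [70,[0,0,0],0],
  ],
)

```text
t: 1.35
tool_pos: [0.1714, 0.5749, 0.4042]
orientation: [2.584, 1.786, -0.001]
force: [0.5, 0.4, -0.1]
opening: 0.0699
```

```bash
cat >> h.py <<'E'
from scipy.spatial.transform import Rotation as Ro
def go(x,y,z=None,yaw=-0.362):
    s=robot.read_state(); R=Ro.from_rotvec(s["orientation"]).as_matrix(); p=s["tool_pos"]
    g=p+R[:,2]*.167; d=np.array([x,y,g[2] if z is None else z])-g
    a=np.arctan2(R[1,1],R[0,1]); print("t",s["t"],"grasp",g.round(4),"q6",s["q"][5].round(3),"z axis",R[:,2].round(4),"F",s["force"].round(2),"open",round(s["opening"],4))
    print("tool delta mm",(R.T@d*1000).round(1),"yaw needed",round((a-yaw+np.pi)%(2*np.pi)-np.pi,4))
E
python3 -c "
from h import *
go(.5075,.366)"
```

```text
t 1.35 grasp [0.1714 0.5747 0.2372] q6 1.557 z axis [-3.e-04 -9.e-04 -1.e+00] F [ 0.54  0.38 -0.12] open 0.0699
tool delta mm [-7.660e+01  3.882e+02  1.000e-01] yaw needed 0.0011
```

>>> apply_moves(
  deltas=[
    [70,[-9.6,48.5,0],0],
    [70,[-9.6,48.5,0],0],
    [70,[-9.6,48.5,0],0],
    [70,[-9.6,48.5,0],0],
    [70,[-9.6,48.5,0],0],
  ],
)

```text
t: 1.98
tool_pos: [0.3824, 0.4432, 0.4046]
orientation: [-2.58, -1.792, 0.0]
force: [0.1, -0.3, -0.2]
opening: 0.0699
```

>>> apply_moves(
  deltas=[
    [70,[-9.6,48.5,0],0],
    [70,[-9.6,48.5,0],0],
    [70,[-9.4,48.7,0],0],
    [70,[0,0,0],0],
    [70,[0,0,0],0],
  ],
)

```text
t: 2.6
tool_pos: [0.5071, 0.3659, 0.4043]
orientation: [-2.583, -1.788, 0.001]
force: [0.6, 0.1, 0.3]
opening: 0.0698
```

```bash
python3 -c "
from h import *
a=viewer.read_camera('top');b=viewer.read_camera('scene')
go(.5075,.366)
cv2.imwrite('pics/c2.png',np.hstack([cv2.resize(a[130:300,20:190],(400,400),interpolation=2),cv2.resize(b[60:230,320:490],(400,400),interpolation=2)]))"
```

```text
t 2.7 grasp [0.5064 0.3666 0.2376] q6 0.904 z axis [-5.e-04  1.e-04 -1.e+00] F [-0.22 -0.16 -0.7 ] open 0.07
tool delta mm [-0.2  1.3 -0. ] yaw needed 0.0028
```

View pics/c2.png

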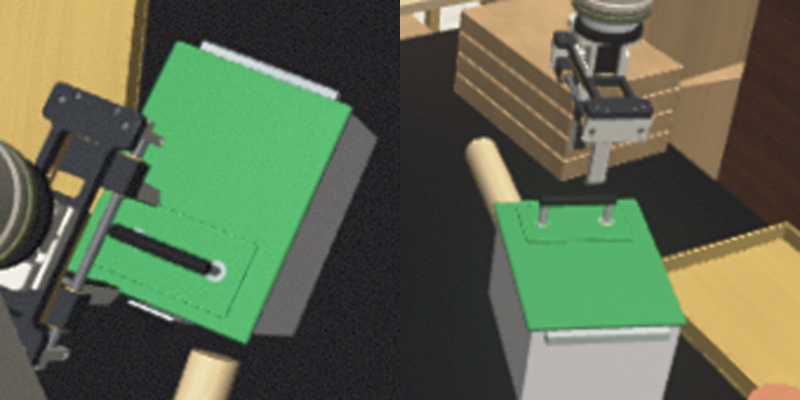

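The pictures show the gripper hanging over the bar, offset in the top view by parallax because it is higher. In the scene view the bar runs from about (380,145) to (411,145). I'll check the bar by triangulating the two views before going down.

```bash
python3 -c "
from h import *
print(tri((87.95,235.6),(395.6,145)))
u=np.array([np.sin(.362),np.cos(.362),0])
for z in (.163,.171):
  c=np.array([.5075,.366,z]); print(z,proj('top',[c-.035*u,c,c+.035*u]).round(1).tolist(),proj('scene',[c-.035*u,c,c+.035*u]).round(1).tolist())
"
```

```text
(array([0.50704294, 0.3637176 , 0.1683758 ]), np.float64(0.0013581400557792793))
0.163 [[103.6, 242.1], [88.4, 235.8], [73.4, 229.5]] [[384.2, 146.7], [396.3, 146.4], [408.4, 146.1]]
0.171 [[102.0, 241.7], [86.6, 235.3], [71.5, 229.0]] [[384.5, 144.3], [396.7, 144.0], [408.8, 143.8]]
```

Triangulation gives (0.507, 0.364, 0.168) with a 1.4 mm gap between rays, which agrees in xy. The height suggests the lid is not caught. Going down 70 mm with a small centring shift, then closing gently.

>>> apply_moves(
  deltas=[
    [60,[0,1,30],0.002],
    [50,[0,0,30],0],
    [50,[0,0,10.5],0],
    [40,[0,0,0],0],
    [30,[0,0,0],0],
  ],
  grip_force=15,
)

```text
t: 3.32
tool_pos: [0.5085, 0.3661, 0.336]
orientation: [2.586, 1.784, 0.004]
force: [-0.1, -0.1, -0.3]
opening: 0.0342
```

>>> apply_moves(
  deltas=[
    [20,[0,0,0],0],
    [12,[0,0,0],0],
    [10,[0,0,0],0],
    [10,[0,0,0],0],
    [10,[0,0,0],0],
  ],
  grip_force=15,
)

```text
t: 3.95
tool_pos: [0.5086, 0.3656, 0.3349]
orientation: [2.587, 1.782, 0.002]
force: [0.9, -0.1, 3.8]
opening: 0.0133
```

```bash
python3 -c "
from h import *
go(.507,.364)"
```

```text
t 3.95 grasp [0.5087 0.3657 0.1679] q6 0.906 z axis [ 1.1e-03  6.0e-04 -1.0e+00] F [ 0.88 -0.13  3.76] open 0.0133
tool delta mm [-2.2 -1.  -0. ] yaw needed -0.0021
```

The grip is on the bar: opening 13.3 mm, small side force. First pull, 12 mm, with a firmer grip.

>>> apply_moves(
  deltas=[
    [10,[0,0,0],0],
    [10,[0,0,-3],0],
    [10,[0,0,-3],0],
    [10,[0,0,-3],0],
    [10,[0,0,-3],0],
  ],
  grip_force=35,
)

```text
t: 4.58
tool_pos: [0.5093, 0.3651, 0.3454]
orientation: [2.586, 1.781, 0.003]
force: [13.1, 0.9, -7.6]
opening: 0.013
```

>>> apply_moves(
  deltas=[
    [10,[0,0,0],0],
    [10,[0,0,0],0],
  ],
)

```text
t: 4.82
tool_pos: [0.5094, 0.3651, 0.3454]
orientation: [2.586, 1.781, 0.003]
force: [13.3, 1.3, -6.2]
opening: 0.0129
```

```bash
python3 -c "
from h import *
go(.507,.364)
b=viewer.read_camera('scene');a=viewer.read_camera('top')
cv2.imwrite('pics/c3.png',np.hstack([cv2.resize(a[130:300,20:190],(400,400),interpolation=2),cv2.resize(b[110:210,350:450],(400,400),interpolation=2)]))"
```

```text
t 4.825 grasp [0.5099 0.365  0.1784] q6 0.906 z axis [ 2.5e-03 -3.0e-04 -1.0e+00] F [13.31  1.34 -6.2 ] open 0.0129
tool delta mm [-2.  -2.3 -0. ] yaw needed -0.0028
```

View pics/c3.png

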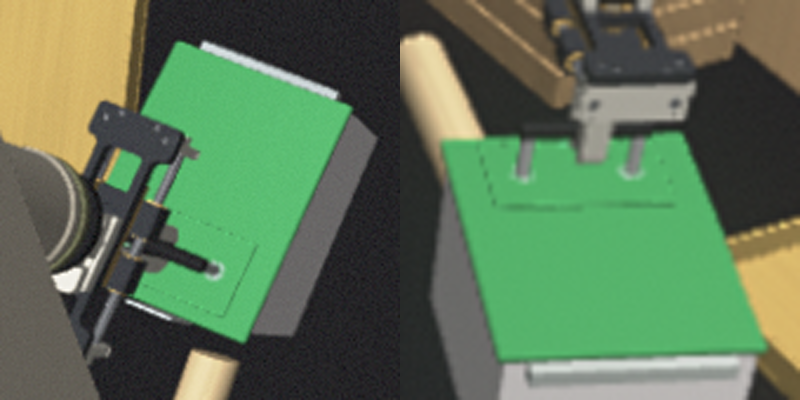

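The picture shows the fingers gripping mid-bar. Whether the lid rose needs numbers, so I'll compare the lid's front-edge row with the first picture.

```bash
cat >> h.py <<'E'
def edge(im,cols=(364,367,370,373,424,427,430)):
    # sub-pixel row of the lid's front edge (counter/pin -> green) in the scene picture, by saturation-green signal
    g=im[:,:,1].astype(float)-im[:,:,2]; out=[]
    for c in cols:
        s=g[130:165,c]; hi=np.median(s[20:30]); i=np.argmax(s>hi/2); out.append(130+i-1+(hi/2-s[i-1])/(s[i]-s[i-1]))
    return np.round(out,2)
def lidrows(xoff=-.046):
    u=np.array([np.sin(.362),np.cos(.362),0]); f=np.array([np.cos(.362),-np.sin(.362),0]); c=np.array([.5075,.3655,0])
    for th in (0,.04,.08,.12):
        hz=.12; H=c+f*.18; r=.226
        P=[H+w*u-f*r*np.cos(th)+[0,0,hz+.008+r*np.sin(th)] for w in(-.08,.08)]
        print(th,proj('scene',P).round(1).tolist())
E
python3 -c "
from h import *
print(edge(cv2.imread('pics/scene0.png')));b=viewer.read_camera('scene');print(edge(b));lidrows()"
```

```text
[145.85 145.67 145.62 144.52 153.26 135.5  132.75]
[144.48 144.46 144.46 143.61 151.9  130.38 134.38]
0 [[364.3, 148.1], [417.6, 146.8]]
0.04 [[364.6, 145.5], [418.1, 144.3]]
0.08 [[364.9, 143.1], [418.6, 141.8]]
0.12 [[365.3, 140.7], [419.2, 139.4]]
```

The front edge rose about 1.3 px between the pictures (about +0.02 rad), starting from 0.04 rad. The lid lifts, so it is not caught. Pressing it down while holding the bar.

>>> apply_moves(
  deltas=[
    [10,[0,0,4],0],
    [10,[0,0,4],0],
    [10,[0,0,4],0],
    [10,[0,0,2],0],
    [10,[0,0,2],0],
  ],
  grip_force=40,
)

```text
t: 5.6
tool_pos: [0.5081, 0.3658, 0.3316]
orientation: [-2.586, -1.783, -0.001]
force: [-5.1, 1.0, 10.4]
opening: 0.0132
```

>>> apply_moves(
  deltas=[
    [10,[0,0,2],0],
    [10,[0,0,2],0],
  ],
)

```text
t: 5.85
tool_pos: [0.5075, 0.3662, 0.3272]
orientation: [-2.585, -1.783, 0.001]
force: [-10.4, 0.7, 16.5]
opening: 0.0131
```

>>> apply_moves(
  deltas=[
    [10,[0,0,1],0],
    [10,[0,0,1],0],
  ],
)

```text
t: 6.1
tool_pos: [0.5075, 0.3663, 0.3268]
orientation: [-2.585, -1.783, -0.0]
force: [-13.1, -1.8, 24.8]
opening: 0.0129
```

```bash
python3 -c "
from h import *
b=viewer.read_camera('scene');print(edge(b));go(.507,.364)"
```

```text
[148.36 148.57 148.38 147.74 154.22 130.5  130.75]
t 6.15 grasp [0.5073 0.3665 0.1599] q6 0.906 z axis [-7.0e-04  1.4e-03 -1.0e+00] F [-12.69  -1.83  21.07] open 0.0131
tool delta mm [-2.5  0.6 -0. ] yaw needed -0.001
```

Force rises steeply and the front edge is at row 148.4, which matches a shut lid (model 148.1). I'll open, recentre by 1.7 mm (the lid's arc explains the side force) and regrip before pulling again.

>>> apply_moves(
  deltas=[
    [10,[0,-1.5,-2],0],
    [25,[0,0,-1],0],
    [25,[0,0,0],0],
    [18,[0,0,0],0],
    [12,[0,0,0],0],
  ],
  grip_force=15,
)

```text
t: 6.78
tool_pos: [0.5069, 0.3659, 0.3269]
orientation: [2.587, 1.783, -0.001]
force: [1.3, -0.7, -0.3]
opening: 0.014
```

>>> apply_moves(
  deltas=[
    [10,[0,0,0],0],
    [10,[0,0,0],0],
    [10,[0,0,0],0],
  ],
  grip_force=35,
)

```text
t: 7.15
tool_pos: [0.5069, 0.3659, 0.327]
orientation: [2.587, 1.782, -0.001]
force: [1.5, -1.3, -1.8]
opening: 0.0128
```

```bash
python3 -c "
from h import *
b=viewer.read_camera('scene');print(edge(b));go(.507,.364)"
```

```text
[148.52 148.43 148.25 147.56 154.3  131.5  136.5 ]
t 7.2 grasp [0.5068 0.3659 0.16  ] q6 0.907 z axis [-3.e-04 -4.e-04 -1.e+00] F [ 0.9  -1.81 -1.29] open 0.0128
tool delta mm [-1.7  0.8  0. ] yaw needed -0.0021
```

Lid stays at row 148.4 with the load off, so it is caught. Second pull, up to the stop.

>>> apply_moves(
  deltas=[
    [10,[0,0,-3],0],
    [10,[0,0,-3],0],
    [10,[0,0,-3],0],
    [10,[0,0,-2],0],
    [10,[0,0,-2],0],
  ],
)

```text
t: 7.82
tool_pos: [0.5069, 0.3659, 0.34]
orientation: [2.587, 1.782, -0.001]
force: [4.0, -2.5, -8.0]
opening: 0.0126
```

>>> apply_moves(
  deltas=[
    [10,[0,0,-1],0],
    [10,[0,0,-1],0],
    [10,[0,0,0],0],
  ],
)

```text
t: 8.2
tool_pos: [0.5069, 0.3659, 0.342]
orientation: [2.587, 1.782, -0.001]
force: [5.2, -2.5, -8.3]
opening: 0.0129
```

```bash
python3 -c "
from h import *
b=viewer.read_camera('scene');print(edge(b));go(.507,.364)
cv2.imwrite('pics/c4.png',cv2.resize(b[110:210,350:450],(500,500),interpolation=2))"
```

```text
[148.36 148.15 147.98 147.41 154.14 133.25 133.75]
t 8.25 grasp [0.5069 0.3658 0.1749] q6 0.907 z axis [-2.e-04 -5.e-04 -1.e+00] F [ 4.07 -2.69 -8.02] open 0.0131
tool delta mm [-1.6  0.7  0. ] yaw needed -0.0021
```

View pics/c4.png

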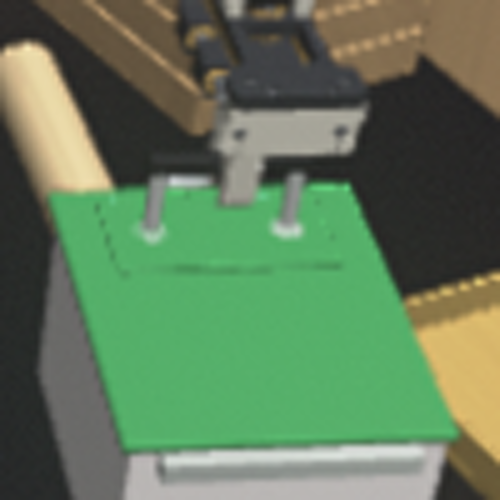

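The bar stands clear of the lid (drawn about 15 mm, 8 N) and the front edge has moved by under 0.3 px, so the catch holds. I'll hold a moment, then lower, open and back away upward.

>>> apply_moves(
  deltas=[
    [10,[0,0,0],0],
    [10,[0,0,0],0],
    [10,[0,0,0],0],
    [10,[0,0,0],0],
  ],
)

```text
t: 8.75
tool_pos: [0.5069, 0.3659, 0.3419]
orientation: [2.587, 1.782, -0.001]
force: [4.5, -2.6, -8.8]
opening: 0.0133
```

>>> apply_moves(
  deltas=[
    [10,[0,0,4],0],
    [10,[0,0,4],0],
    [10,[0,0,4],0],
    [10,[0,0,3],0],
    [10,[0,0,0],0],
  ],
)

```text
t: 9.38
tool_pos: [0.5069, 0.366, 0.3274]
orientation: [2.587, 1.783, -0.0]
force: [1.9, -5.2, -2.5]
opening: 0.0131
```

>>> apply_moves(
  deltas=[
    [25,[0,0,0],0],
    [45,[0,0,0],0],
    [60,[0,0,0],0],
    [60,[0,0,-10],0],
    [60,[0,0,-30],0],
  ],
)

```text
t: 10.0
tool_pos: [0.5063, 0.3658, 0.3662]
orientation: [-2.586, -1.783, 0.006]
force: [-0.6, -0.6, -1.0]
opening: 0.0575
```

>>> apply_moves(
  deltas=[
    [60,[0,0,-40],0],
    [60,[0,0,-40],0],
    [60,[0,0,0],0],
    [60,[0,0,0],0],
  ],
)

```text
t: 10.5
tool_pos: [0.5068, 0.3661, 0.4473]
orientation: [-2.587, -1.783, -0.001]
force: [0.9, 0.4, 0.4]
opening: 0.0604
```

```bash
python3 -c "
from h import *
b=viewer.read_camera('scene');print(edge(b));go(.507,.364)
cv2.imwrite('pics/c5.png',cv2.resize(b[60:210,330:480],(500,500),interpolation=2))"
```

```text
[148.49 148.47 148.38 147.69 154.11 135.5  136.75]
t 10.55 grasp [0.5065 0.3658 0.2792] q6 0.907 z axis [-1.4e-03 -7.0e-04 -1.0e+00] F [ 0.4  -0.27  0.01] open 0.0599
tool delta mm [-1.5  1.2  0. ] yaw needed -0.002
```

View pics/c5.png

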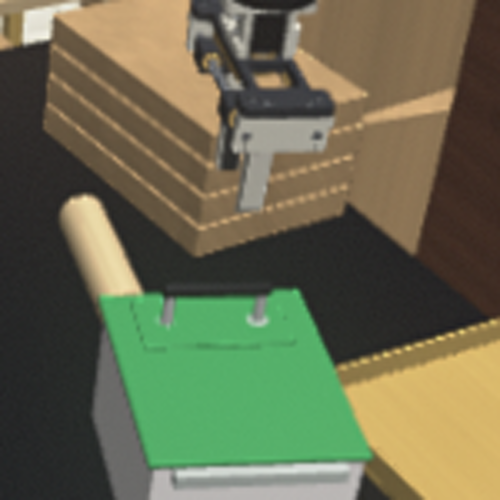

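The lid is shut (edge row 148.4), the bar is down at about row 147 (146.4 expected for 163 mm), and the gripper hangs free. Handing in.

```bash
python3 -c "
from plant import order
print(order.close_job())"
```

```text
the job is handed in; nothing more can be done
None
```

The green lid was not caught at the start. I pressed it home, it held on a second pull, and I let go with it shut and the bar down.

- **First pull:** the lid itself lifted, with its front edge rising about 1.3 px from a rest angle near 0.04 rad.
- **Pressing home:** I pressed the bar down, reaching up to about 25 N. The front edge dropped to row 148.4 (model for shut: 148.1) and stayed there with the load off.
- **Second pull:** I regripped and drew the bar about 15 mm, to about 8–9 N, and held it for over 0.5 s. The lid edge moved by less than 0.3 px.
- **Final check:** after I lowered the bar and released, the edge was at row 148.4 and the bar at about row 147 (146.4 expected when down). The gripper hung about 115 mm above the bar, with wrist force near zero.

The job was handed in at about 10.6 s. The blue box was never approached.

One measurement disagreed slightly: the first estimate of the bar's height was 168 mm, between the caught (163 mm) and uncaught (171 mm) values, so I decided on the lid's edge instead. The joint values themselves could not be read, so everything above comes from the images, forces and tool position.

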